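# Latch the dry box

### The arm

A 6-joint arm with a two-finger parallel gripper is mounted at the origin on the work surface. World frame = base frame: x ahead of the robot, y to its left, z up, the work surface at z = 0. Lengths are in m, angles in degrees, forces in N, time in s.
With the tool pointing down it reaches from about 0.3 to 0.75 m from the base axis. Payload 8.5 kg.
Tool frame: the origin (TCP) lies on the centre line of the jaws, within the pads' length; the fingertips stand 17 mm ahead of it and the grasp point (between the pads) lies 2 mm behind it; z points along the fingers, y is the direction in which the jaws open and shut (so a half turn about z gives the same grasp; the last joint's range is limited). The gripper opens to 85 mm and grips with 20 to 120 N. Pads are 22 mm wide; open, the fingers measure 114 mm over their backs; the gripper's body (76 mm by 85 mm) begins 54 mm behind the grasp point. The pads swing forward as they close: fully open they stand 13 mm farther back than shut.
Start: joints at [-85.273, 21.807, 74.336, -0, 83.858, -12.336], TCP at [0.161, -0.526, 0.228] pointing down, gripper open.
Joint ranges: [-178.18, 178.18], [-50.72, 133.34], [12.68, 142.11], [-81.47, 261.47], [9.98, 163.14], [-165.26, 165.26]. Speed limits (degrees/s): [136.94, 136.94, 180, 180, 180, 180].

### API

Orientations are given as a 3x3 rotation matrix whose columns are the frame's x, y, z axes.
In Python, from rig import env, imaging, close_job gives the robot as it stands.
- The arm moves only by the tool step_arm, never from a script. Its argument "steps" is one flat list of numbers, 7 for each row, row after row: the opening, from 0 (shut) to 1 (fully open), then the shift along the tool's x, y, z as a fraction of full scale, then the turn, a rotation vector about the tool's x, y, z as a fraction of full scale. A call has 1 to 10 rows; each row is the pose to reach, as a shift and turn from the pose commanded when the call began, along the tool's axes at that moment; what a row does not reach only later rows make up. Full scale, the value 1, is 0.3 m for a shift and 45 degrees for a turn. A row lasts 1/10 s, in which the tool goes at most 50 mm and 8.59 degrees, less where a joint would pass 70% of its speed; a pose out of reach is approached as far as the arm can. A call with a number of a shift or a turn outside -1 to 1 is refused whole. A call with a gripper value outside its range is refused whole. The fingers move at their own pace and stop on an object; "grip_force" is the grip in N (left out, the last holds). Time passes only in rows, so rows that repeat a pose let the fingers close. It gives the time, the measured TCP pose, the force and the opening at its end, in the units of the state.
- env.observe(): the state, without advancing time (a new reading comes with each control period).
- imaging.get_image(name): name is "side" or "top"; returns (picture, depth): 420x560x3 uint8, blue, green, red; 420x560 float32, m along the optical axis (not along the pixel's ray), 0 where there is no reading.
- imaging.get_calibration(name): a dict with "camera_matrix" (3x3 intrinsics, pixels), "world_from_camera" (4x4, takes a point from camera to world coordinates). Camera axes: x right, y down, z forward; pixel columns grow to the right and rows downward; lengths in m; the calibration is good to about 2 mm. A picture is of the moment at which its call begins. get_calibration takes no time and is no camera call.
- close_job(): hands the job in, once; it reports no verdict.
Trained networks look in the newest picture that a camera, given by its name, has taken for a name from the list of things; names that differ only in an ending like _2 or _b are one class to them, and where a whole thing is asked for, a point or a joint stands for the part that bears it (a point fixed in the world has none). Each returns a list of dicts, best first, with "score" (0 to 1); they miss things now and then, are a little off and sometimes report something else, mostly with a low value. They report only what shows in the picture. A call takes as long as a camera call.
- imaging.spot_in(camera, target): "pixel" ([column, row] in pixels, amid what is visible of it).
- imaging.regions_of(camera, target): "mask" (420x560 bool, what is visible of it) and "pixel" ([column, row] in pixels, amid what is visible of it).
- imaging.pinpoint(camera, target): "pixel" ([column, row] in pixels: a listed point, or the origin of a listed thing).
The state is a dict: "time_s": time; "q": joint angles; "qvel": joint speeds; "joint_efforts": joint torques, N m; "position": TCP position; "tool_rot": TCP orientation; "ft_force": force on the tool from outside, world axes, zero at the start; "wrist_torque": the same for the moment, N m; "grip_width": finger opening in m.
Only numpy, scipy, OpenCV 4.12 (cv2) and the standard library are available. Lean on these libraries where they do the work, as an engineer would, in place of code of your own. Each camera call takes 0.05 s, during which the arm holds its last target.

### The job

The clear door of the black dry box on the bamboo tray stands slightly ajar. Close it with the draw latch on the box's roof: while the lever is still up, swing the wire loop over so that its cross-bar drops beyond the hooked keeper on the door, then press the lever fully down over centre so that it stays down with the loop caught under the hook, and let go.

Things in the scene. Friction and masses are not known exactly. Their poses are not given: they have to be found in the camera images.
- latch_pivot (a point): Middle of the lever's hinge axis, fixed on the roof of the black dry box (180 x 150 x 110 mm, clear door at its -x end; not the solid grey case or the lidded black box in the same row), 20 mm above the roof, 135 mm above the table. Axes are the box's: z up, y along the hinge, -x level to the door and keeper, +x to the back, where the shut lever lies. The box is fixed.
- latch_lever (a joint): Steel lever, rad: 0 shut, flat towards +x; grows as its free end lifts; 1.1 to 1.25 at the start, leaning back. Plate 22 mm wide, end 92 mm from the pivot, upper face (towards the keeper when up) 6 mm off the hinge axis. Friction 0.07 N m holds it where left. With the loop hooked, the door pulls against it (under 10 N at the end) down to about 0.28 rad; below that the pull keeps it down.
- loop_bar (a point): Middle of the loop's 5 mm cross-bar. x: out along the loop, y: along the bar. Two wire arms 35 mm apart run 122 mm to it from a free hinge on the lever, 45 mm from the pivot; a tab 18 mm wide, 4 mm thick reaches 26 mm past it. Loop 45 g; it starts leaning back above the lever. Pushed at bar or tab past upright towards the keeper, it falls by itself over the keeper.
- keeper (a point): Where the bar's axis sits once caught under the 20 mm wide steel hook on the door's top edge, on the hook's -x side (away from the lever). Axes as latch_pivot. The hook's lip is 8 to 12 mm above this point and reaches 0.5 mm past it; a ledge 3 mm below carries the bar. Starts some 80 mm from latch_pivot along -x, level with it; latching draws it 2 mm towards the box.

How it is judged (in metres and radians):
On the way, in this order (a step that is already met when the one before it is completed fails the run):
1. with the lever still up, the loop's cross-bar is down beyond the keeper's post and below the top of its lip (value of joint latch_lever above 0.7 rad and z of loop_bar in the frame of keeper below 0.008 m and x of loop_bar in the frame of keeper below 0.002 m and distance between loop_bar and keeper below 0.03 m), for 0.1 s.
2. the lever is pressed down over centre with the bar caught under the keeper's lip (value of joint latch_lever below 0.12 rad and distance between loop_bar and keeper below 0.008 m), for 0.2 s.
At the end, for the whole second after the job is handed in: The lever lies down, within 0.12 rad of fully shut, and the middle of the loop's cross-bar is within 8 mm of its place in the keeper, with nothing held (all of step 2); the robot touches nothing.
It also fails if it takes over 38 s, if anything falls off the work surface, if the arm or the gripper's body presses on something with over 40 N, if the wrist force passes 120 N, or if a joint passes its speed limit or range.

## Working session

There is one attempt and no reset: what is moved stays moved. The work goes in short steps, Python scripts to look and compute and a tool call to move; the robot and the scene stay as the last step left them, time stands still between calls to the robot, and variables do not carry over. Pictures are saved under pics/ and viewed, and the job is handed in when it is done.

Besides the shell and the picture viewer there is one more tool, called after "Emit:" in YAML: its name, and indented under it one key for each argument. step_arm: Moves the arm, as the interface text tells. Shift numbers are shares of 0.3 m and turn numbers shares of 45 degrees, none past 1 either way. Its arguments: {"type":"object","properties":{"steps":{"type":"array","items":{"type":"number"}},"grip_force":{"type":"number"}},"required":["steps"]}

```bash
ls; mkdir -p pics
cat > h.py <<'E'
import numpy as np,cv2
from rig import env,imaging,close_job
def cal(n):
    c=imaging.get_calibration(n);return np.array(c["camera_matrix"]),np.array(c["world_from_camera"])
def p2w(n,px,d):
    K,T=cal(n);p=np.linalg.solve(K,[px[0],px[1],1])*d
    return (T@np.r_[p,1])[:3]
def ray(n,px):
    K,T=cal(n);r=T[:3,:3]@np.linalg.solve(K,[px[0],px[1],1]);return T[:3,3],r/np.linalg.norm(r)
def atz(n,px,z):
    o,r=ray(n,px);return o+r*(z-o[2])/r[2]
def tri(p1,p2):
    o1,r1=ray("side",p1);o2,r2=ray("top",p2)
    A=np.stack([r1,-r2],1);s=np.linalg.lstsq(A,o2-o1,rcond=None)[0]
    a=o1+r1*s[0];b=o2+r2*s[1];return (a+b)/2,np.linalg.norm(a-b)
def proj(n,p):
    K,T=cal(n);c=np.linalg.inv(T)@np.r_[p,1];u=K@c[:3];return u[:2]/u[2]
E
python3 - <<'E'
from h import *
np.set_printoptions(precision=4,suppress=True)
s=env.observe();print(s["time_s"],s["position"],s["tool_rot"])
for n in("side","top"):
    im,d=imaging.get_image(n);cv2.imwrite(f"pics/{n}0.png",im);np.save(f"{n}0.npy",d)
    print(n,cal(n))
    for t in("latch_pivot","loop_bar","keeper"):
        for r in imaging.pinpoint(n,t)[:3]: 
            px=r["pixel"];dd=d[int(px[1]),int(px[0])];print(t,px,r["score"],dd,p2w(n,px,dd))
E
```

```text
pics
0.0 [ 0.1614 -0.5255  0.2276] [[ 0.956   0.2934 -0.0001]
 [ 0.2934 -0.956   0.0015]
 [ 0.0004 -0.0015 -1.    ]]
side (array([[456.7479,   0.    , 282.8986],
       [  0.    , 456.7479, 213.2903],
       [  0.    ,   0.    ,   1.    ]]), array([[-0.7354, -0.4773,  0.481 ,  0.0477],
       [-0.6774,  0.5363, -0.5035,  0.519 ],
       [-0.0177, -0.6961, -0.7177,  0.9152],
       [ 0.    ,  0.    ,  0.    ,  1.    ]]))
latch_pivot [379.4, 174.3] 0.55 1.163958 [ 0.4742 -0.2869  0.1446]
loop_bar [359.6, 117.2] 0.76 1.10339 [ 0.553  -0.2865  0.2816]
keeper [407.6, 189.4] 0.68 1.1434448 [ 0.3967 -0.3002  0.1307]
top (array([[418.1855,   0.    , 283.8463],
       [  0.    , 418.1855, 208.8741],
       [  0.    ,   0.    ,   1.    ]]), array([[-0.0174, -0.9931,  0.1158,  0.3994],
       [-0.9997,  0.0194,  0.016 ,  0.0012],
       [-0.0181, -0.1155, -0.9931,  1.1096],
       [ 0.    ,  0.    ,  0.    ,  1.    ]]))
latch_pivot [419.6, 221.2] 0.82 0.95304686 [ 0.4765 -0.2923  0.1543]
loop_bar [439.1, 173.2] 0.74 0.83334 [ 0.5611 -0.2961  0.2846]
keeper [420.2, 254.6] 0.87 0.9528646 [ 0.4009 -0.2921  0.1456]
```

Run:
```python
from h import *
np.set_printoptions(precision=4,suppress=True)
for k,a,b in(("piv",[379.4,174.3],[419.6,221.2]),("bar",[359.6,117.2],[439.1,173.2]),("kee",[407.6,189.4],[420.2,254.6])): print(k,tri(a,b))
print(atz("top",[419.6,221.2],.135),atz("top",[420.2,254.6],.135),atz("side",[379.4,174.3],.135),atz("side",[407.6,189.4],.135))
a=cv2.imread("pics/side0.png");b=cv2.imread("pics/top0.png")
cv2.imwrite("pics/c1.png",cv2.resize(a[70:260,290:490],None,fx=3,fy=3,interpolation=cv2.INTER_CUBIC))
cv2.imwrite("pics/c2.png",cv2.resize(b[100:300,330:530],None,fx=3,fy=3,interpolation=cv2.INTER_CUBIC))
```

```text
piv (array([ 0.4788, -0.2977,  0.1349]), np.float64(0.0018830869813394994))
bar (array([ 0.5636, -0.3021,  0.269 ]), np.float64(0.0013993434946981658))
kee (array([ 0.3986, -0.298 ,  0.131 ]), np.float64(0.005368267928168745))
[ 0.4781 -0.2982  0.135 ] [ 0.4009 -0.2953  0.135 ] [ 0.4795 -0.297   0.135 ] [ 0.3948 -0.2957  0.135 ]
```

View pics/c1.png

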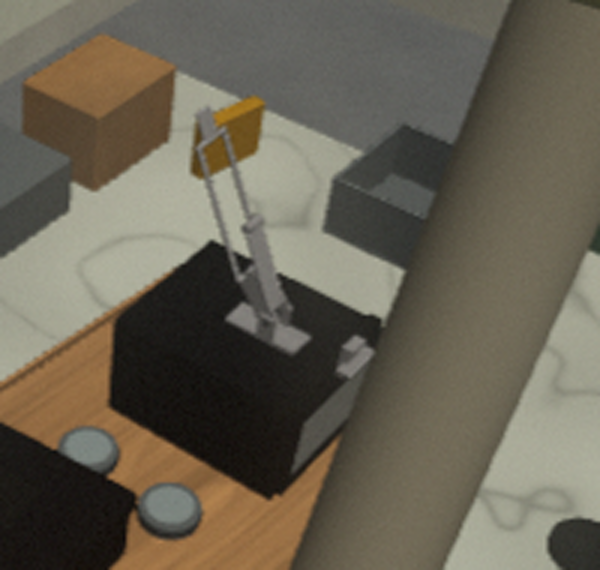

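View pics/c2.png

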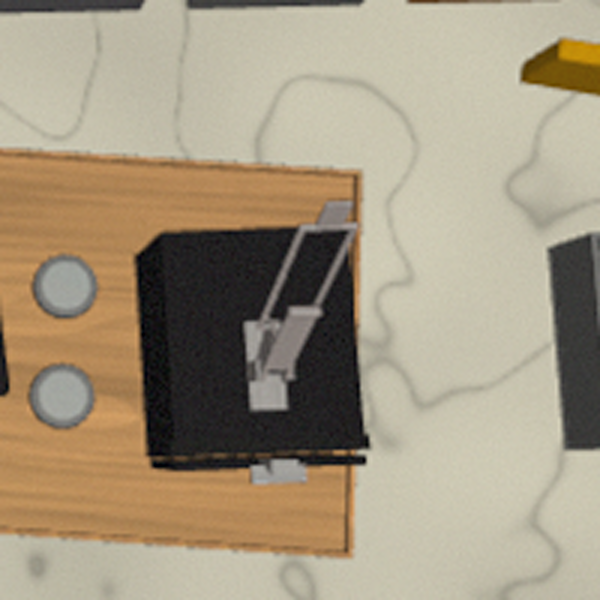

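View pics/side0.png

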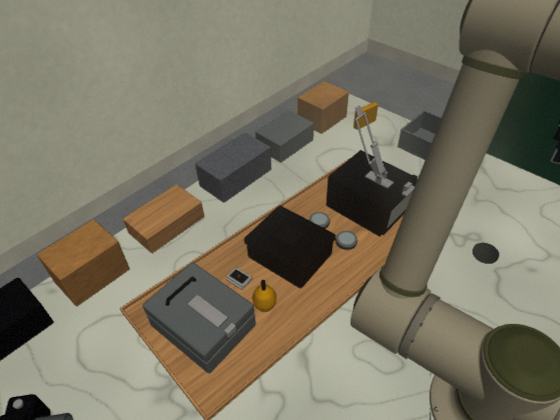

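View pics/top0.png

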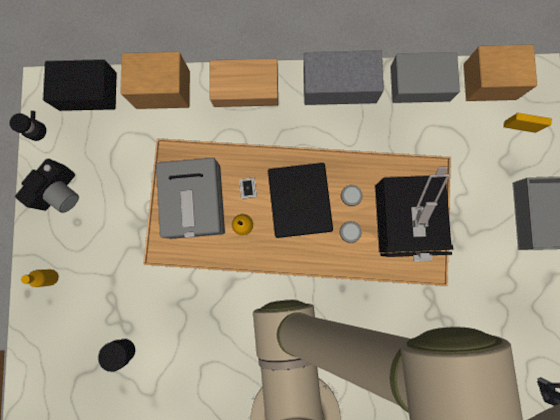

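The pictures show the box with the door end towards the robot. The lever and loop lean back to +x, with the bar at about (360,117) in side and (439,173) in top. The keeper is at (420,254) in top. Next I measure the box yaw and the lever and loop angles.

Run:
```python
from h import *
np.set_printoptions(precision=4,suppress=True)
im=cv2.imread("pics/top0.png");d=np.load("top0.npy")
K,T=cal("top");v,u=np.mgrid[0:420,0:560]
c=np.stack([(u-K[0,2])/K[0,0]*d,(v-K[1,2])/K[1,1]*d,d],-1);w=c@T[:3,:3].T+T[:3,3]
roi=(u>360)&(u<470)&(v>150)&(v<275)&(d>0)
m=roi&(abs(w[...,2]-.115)<.008)&(im.max(-1)<60)
pts=w[m][:,:2].astype(np.float32);print(m.sum(),w[m][:,2].mean(),cv2.minAreaRect(pts*1000))
m=roi&(w[...,2]>.125)
P=w[m];P=P[np.argsort(P[:,2])]
for lo in np.arange(.125,.31,.01):
    q=P[(P[:,2]>=lo)&(P[:,2]<lo+.01)]
    if len(q):print(round(lo,3),len(q),q.mean(0),q[:,:2].min(0),q[:,:2].max(0))
```

```text
4050 0.1148678276213544 ((493.99298095703125, -298.324462890625), (188.39617919921875, 155.83518981933594), 1.0314189195632935)
0.125 95 [ 0.4039 -0.2972  0.1314] [ 0.3882 -0.3218] [ 0.4858 -0.2793]
0.135 52 [ 0.4537 -0.2952  0.1407] [ 0.3931 -0.3138] [ 0.4942 -0.2832]
0.145 78 [ 0.4396 -0.2974  0.1487] [ 0.3952 -0.3087] [ 0.5025 -0.2878]
0.155 37 [ 0.4848 -0.2952  0.1595] [ 0.4766 -0.3087] [ 0.5013 -0.2872]
0.165 58 [ 0.4949 -0.2926  0.1701] [ 0.4825 -0.309 ] [ 0.5123 -0.2797]
0.175 39 [ 0.4956 -0.2934  0.1794] [ 0.4883 -0.3098] [ 0.5125 -0.2784]
0.185 36 [ 0.4994 -0.2951  0.1899] [ 0.4918 -0.3086] [ 0.516 -0.278]
0.195 43 [ 0.5074 -0.2959  0.1999] [ 0.4974 -0.3173] [ 0.5231 -0.2783]
0.205 35 [ 0.5133 -0.298   0.2096] [ 0.5026 -0.317 ] [ 0.5274 -0.278 ]
0.215 62 [ 0.5144 -0.2984  0.2195] [ 0.5056 -0.3164] [ 0.5328 -0.2784]
0.225 15 [ 0.5339 -0.296   0.2304] [ 0.5304 -0.3167] [ 0.5372 -0.2781]
0.235 17 [ 0.5391 -0.2955  0.2413] [ 0.5355 -0.3163] [ 0.5439 -0.2775]
0.245 16 [ 0.5435 -0.2972  0.2498] [ 0.5403 -0.316 ] [ 0.5472 -0.2774]
0.255 19 [ 0.549  -0.2975  0.2601] [ 0.5457 -0.3175] [ 0.5539 -0.2779]
0.265 20 [ 0.5537 -0.2969  0.27  ] [ 0.5503 -0.3168] [ 0.5579 -0.278 ]
0.275 54 [ 0.5589 -0.2955  0.2795] [ 0.5554 -0.3167] [ 0.5623 -0.2781]
0.285 34 [ 0.5634 -0.2973  0.2897] [ 0.5593 -0.3061] [ 0.5662 -0.2885]
0.295 30 [ 0.5682 -0.2967  0.299 ] [ 0.565  -0.3053] [ 0.5707 -0.2882]
```

Emit:
step_arm:
  steps: [0,0.772,0.097,-0.333,0,0,-0.81,0,0.772,0.097,-0.333,0,0,-0.81,0,0.772,0.097,-0.333,0,0,-0.81,0,0.772,0.097,-0.333,0,0,-0.81,0,0.772,0.097,-0.333,0,0,-0.81,0,0.772,0.097,-0.333,0,0,-0.81]

```text
time_s: 1.0
position: [0.3958, -0.4843, 0.3301]
tool_rot: [[0.59, 0.808, 0.003], [0.808, -0.59, -0.003], [-0.001, 0.004, -1.0]]
ft_force: [-0.5, -0.7, 1.2]
grip_width: 0.0002
```

```bash
cat >> h.py <<'E'
def plan(p,yaw=90):
    s=env.observe();R=np.array(s["tool_rot"]);c=np.cos(np.radians(yaw));sn=np.sin(np.radians(yaw))
    G=np.array([[c,sn,0],[sn,-c,0],[0,0,-1.]])
    r=cv2.Rodrigues(R.T@G)[0].ravel()
    print(s["time_s"],s["position"],"F",s["ft_force"],s["grip_width"]);print(R.T@(np.array(p)-s["position"])/.3,np.degrees(r)/45)
E
python3 -c "
from h import *
plan([.63,-.45,.33])"
```

```text
1.0 [ 0.39577772 -0.48427888  0.33011335] F [-0.51752374 -0.68993433  1.16840783] 0.00016833125998048088
[0.55262702 0.5632147  0.00226706] [ 0.0048161   0.00273239 -0.80288291]
```

Emit:
step_arm:
  steps: [0,0.553,0.563,0,0,0,-0.803,0,0.553,0.563,0,0,0,-0.803,0,0.553,0.563,0,0,0,-0.803,0,0.553,0.563,0,0,0,-0.803,0,0.553,0.563,0,0,0,-0.803,0,0.553,0.563,0,0,0,-0.803,0,0.553,0.563,0,0,0,-0.803]

```text
time_s: 1.7
position: [0.6162, -0.446, 0.3202]
tool_rot: [[0.007, 1.0, 0.006], [1.0, -0.007, -0.004], [-0.004, 0.006, -1.0]]
ft_force: [0.2, -0.3, 1.1]
grip_width: -0.0001
```

```bash
python3 -c "
from h import *
plan([.62,-.297,.30])"
```

```text
1.7 [ 0.61618829 -0.44604527  0.32015135] F [ 0.2083271  -0.29479762  1.13547908] -6.629758538141757e-05
[0.49716207 0.00908598 0.06517989] [ 0.00704946  0.00525599 -0.00833464]
```

Emit:
step_arm:
  steps: [0,0.51,0,0.1,0,0,0,0,0.51,0,0.1,0,0,0,0,0.51,0,0.1,0,0,0,0,0.51,0,0.1,0,0,0,0,0.51,0,0.1,0,0,0,0,0.51,0,0.1,0,0,0]

```text
time_s: 2.3
position: [0.6169, -0.2949, 0.2917]
tool_rot: [[0.008, 1.0, 0.009], [1.0, -0.008, -0.007], [-0.007, 0.009, -1.0]]
ft_force: [-0.1, -0.4, 0.2]
grip_width: -0.0002
```

```bash
python3 -c "
from h import *
plan([.62,-.297,.30])
a,_=imaging.get_image('side');b,_=imaging.get_image('top')
cv2.imwrite('pics/s1.png',np.vstack([np.hstack([cv2.resize(a[50:250,290:490],(400,400)),cv2.resize(b[100:300,330:530],(400,400))])]))
"
```

```text
2.3 [ 0.61692217 -0.2949311   0.29171081] F [-0.14560593 -0.36470888  0.15524622] -0.0001579775701325674
[-0.00699464  0.01055485 -0.0274943 ] [ 0.01095991  0.00856685 -0.01066213]
```

View pics/s1.png

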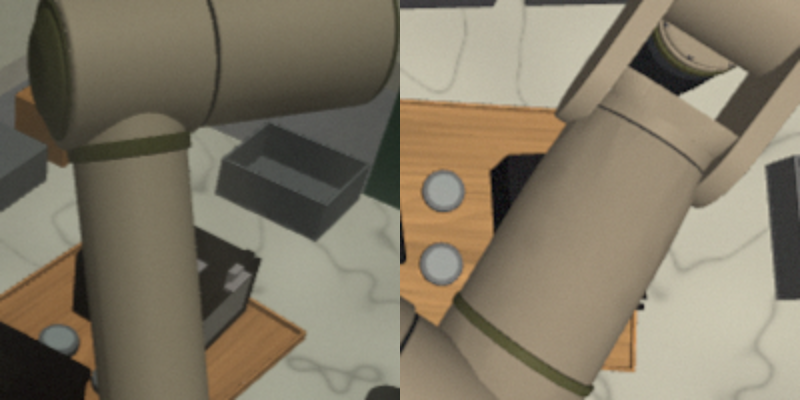

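Emit:
step_arm:
  steps: [0,0,0,0,0,0,0,0,0,0,0,0,0,0,0,0,0,0,0,0,0]

```text
time_s: 2.7
position: [0.6173, -0.2934, 0.2901]
tool_rot: [[0.007, 1.0, 0.006], [1.0, -0.007, -0.005], [-0.005, 0.006, -1.0]]
ft_force: [0.9, -0.1, -0.2]
grip_width: -0.0
```

Emit:
step_arm:
  steps: [0,0,-0.05,0,0,0,0,0,0,-0.1,0,0,0,0,0,0,-0.15,0,0,0,0,0,0,-0.2,0,0,0,0,0,0,-0.24,0,0,0,0,0,0,-0.28,0,0,0,0,0,0,-0.32,0,0,0,0,0,0,-0.36,0,0,0,0,0,0,-0.4,0,0,0,0,0,0,-0.4,0,0,0,0]

```text
time_s: 3.7
position: [0.4966, -0.2923, 0.29]
tool_rot: [[0.007, 1.0, 0.007], [1.0, -0.007, -0.005], [-0.005, 0.007, -1.0]]
ft_force: [0.6, -0.3, 0.2]
grip_width: -0.0001
```

```bash
cat > look.py <<'E'
import sys
from h import *
k=sys.argv[1]
a,da=imaging.get_image('side');b,db=imaging.get_image('top')
cv2.imwrite(f'pics/{k}.png',np.hstack([cv2.resize(a[50:250,290:490],(400,400)),cv2.resize(b[100:300,330:530],(400,400))]))
for n,d in(("side",da),("top",db)):
    for t in("loop_bar","keeper","latch_pivot"):
        for r in imaging.pinpoint(n,t)[:1]:
            px=r["pixel"];print(n,t,px,r["score"],p2w(n,px,d[int(px[1]),int(px[0])]))
E
python3 look.py s2
```

```text
top latch_pivot [420.4, 221.5] 0.89 [ 0.44216381 -0.16415533  0.57453257]
```

View pics/s2.png

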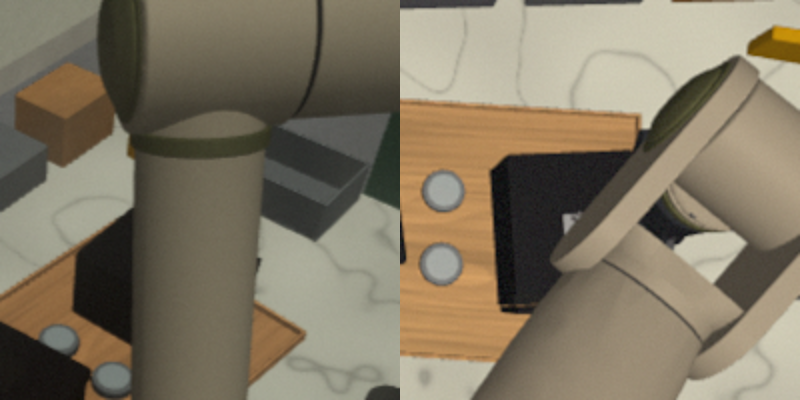

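Emit:
step_arm:
  steps: [0,0,-0.4,0,0,0,0,0,0,0,-0.13,0,0,0,0,-0.6,0,-0.13,0,0,0,0,-0.6,0,-0.13,0,0,0,0,-0.6,0,-0.13,0,0,0,0,-0.6,0,-0.13,0,0,0,0,-0.6,0,-0.13,0,0,0]

```text
time_s: 4.8
position: [0.4952, -0.4759, 0.3269]
tool_rot: [[0.01, 1.0, 0.005], [1.0, -0.01, -0.003], [-0.003, 0.005, -1.0]]
ft_force: [0.3, -0.1, -1.3]
grip_width: -0.0
```

```bash
python3 look.py s3
```

```text
top loop_bar [422.2, 260.3] 0.8 [ 0.39322104 -0.15829711  0.59211715]
top keeper [419.6, 255.8] 0.49 [ 0.39872689 -0.15695673  0.58710308]
top latch_pivot [420.4, 222.2] 0.8 [ 0.47463798 -0.29575773  0.14841491]
```

View pics/s3.png

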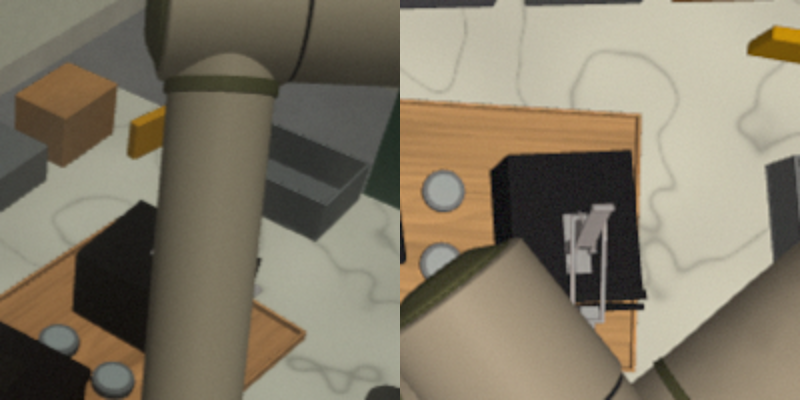

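Emit:
step_arm:
  steps: [0,0,-0.55,0,0,0,0,0,0,-0.55,0,0,0,0,0,0,-0.55,0,0,0,0,0,0,-0.55,0,0,0,0,0,0,-0.55,0,0,0,0]

```text
time_s: 5.7
position: [0.3296, -0.4708, 0.3293]
tool_rot: [[0.008, 1.0, 0.007], [1.0, -0.008, -0.006], [-0.006, 0.007, -1.0]]
ft_force: [0.5, -0.2, 0.9]
grip_width: -0.0001
```

```bash
python3 look.py s4
python3 - <<'E'
from h import *
b,d=imaging.get_image("top")
K,T=cal("top");v,u=np.mgrid[0:420,0:560]
c=np.stack([(u-K[0,2])/K[0,0]*d,(v-K[1,2])/K[1,1]*d,d],-1);w=c@T[:3,:3].T+T[:3,3]
m=(u>400)&(u<445)&(v>190)&(v<275)&(d>0)&(w[...,2]>.125)&(w[...,2]<.3)
P=w[m]
for lo in np.arange(.125,.26,.01):
    q=P[(P[:,2]>=lo)&(P[:,2]<lo+.01)]
    if len(q):print(round(lo,3),len(q),q.mean(0),q[:,:2].min(0),q[:,:2].max(0))
E
```

```text
side latch_pivot [379.0, 174.7] 0.96 [ 0.47556492 -0.2877506   0.14192592]
top loop_bar [421.9, 258.1] 0.4 [ 0.39283062 -0.29863715  0.13548312]
top keeper [423.2, 256.4] 0.52 [ 0.39670154 -0.29727799  0.15010232]
top latch_pivot [420.2, 220.4] 0.86 [ 0.47787209 -0.29212304  0.15944757]
0.125 128 [ 0.39133474 -0.29760097  0.13166089] [ 0.36539055 -0.31972229] [ 0.48160178 -0.27917961]
0.135 111 [ 0.40973444 -0.29940157  0.1389722 ] [ 0.37714095 -0.31985239] [ 0.47864808 -0.28072413]
0.145 155 [ 0.4397583  -0.2995607   0.14957639] [ 0.39518068 -0.32018502] [ 0.50232813 -0.28032632]
0.155 100 [ 0.47463823 -0.29783488  0.15957302] [ 0.44452612 -0.31918477] [ 0.50195638 -0.27917068]
0.165 84 [ 0.49471632 -0.29331736  0.16916072] [ 0.48232981 -0.31779405] [ 0.5123325  -0.27856128]
0.175 27 [ 0.49106579 -0.2972522   0.17907127] [ 0.48826823 -0.30836694] [ 0.49729796 -0.28785637]
0.185 30 [ 0.49539546 -0.2978917   0.18969623] [ 0.49166568 -0.30925399] [ 0.49812846 -0.2876276 ]
0.195 30 [ 0.50078713 -0.29705021  0.19984502] [ 0.49724069 -0.30854697] [ 0.50538365 -0.287945  ]
0.205 19 [ 0.50522504 -0.29693443  0.20917202] [ 0.50253596 -0.30904923] [ 0.51272911 -0.28755481]
0.215 48 [ 0.50974044 -0.29845319  0.2187803 ] [ 0.50535176 -0.30926443] [ 0.51453939 -0.28657656]
```

View pics/s4.png

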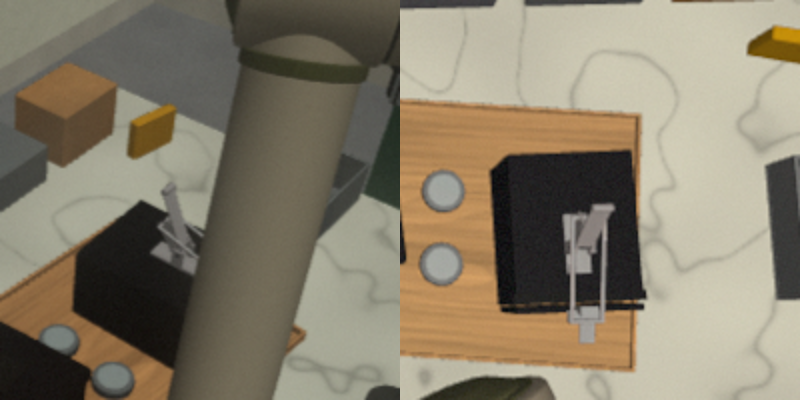

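Emit:
step_arm:
  steps: [0,0.58,0.418,0,0,0,0,0,0.58,0.418,0,0,0,0,0,0.58,0.418,0,0,0,0,0,0.58,0.418,0,0,0,0,0,0.58,0.418,0,0,0,0,0,0.58,0.418,0.198,0,0,0,0,0.58,0.418,0.198,0,0,0,0,0.58,0.418,0.198,0,0,0,0,0.58,0.418,0.198,0,0,0]

```text
time_s: 7.05
position: [0.4581, -0.2991, 0.2705]
tool_rot: [[0.007, 1.0, 0.008], [1.0, -0.007, -0.006], [-0.006, 0.008, -1.0]]
ft_force: [-0.4, 0.7, 1.0]
grip_width: -0.0001
```

```bash
python3 -c "
from h import *
plan([.475,-.297,.2275])"; python3 look.py s5
```

```text
7.05 [ 0.45806363 -0.29913675  0.27051782] F [-0.41842394  0.6875302   0.95063127] -0.00011671463966496774
[0.00842207 0.05525281 0.14378984] [ 0.01016255  0.00797679 -0.00911732]
top latch_pivot [419.2, 223.3] 0.72 [ 0.4731928  -0.29704405  0.1348226 ]
```

Emit:
step_arm:
  steps: [0,0.007,0.03,0.143,0,0,0,0,0.007,0.055,0.143,0,0,0,0,0.007,0.088,0.145,0,0,0,0,0.007,0.118,0.147,0,0,0,0,0.007,0.152,0.162,0,0,0,0,0.007,0.183,0.181,0,0,0,0,0.007,0.21,0.208,0,0,0,0,0.007,0.232,0.232,0,0,0,0,0.007,0.232,0.232,0,0,0]

```text
time_s: 8.35
position: [0.5324, -0.2971, 0.2027]
tool_rot: [[0.005, 1.0, 0.018], [1.0, -0.004, -0.009], [-0.009, 0.018, -1.0]]
ft_force: [6.0, 0.2, 8.7]
grip_width: -0.0003
```

```bash
python3 -c "
from h import *
plan([.5275,-.297,.201])"; python3 look.py s6
```

```text
8.35 [ 0.53244116 -0.29707699  0.20269484] F [6.03685235 0.23567326 8.74350584] -0.0002738878745840691
[ 0.00023506 -0.01657001  0.00535165] [ 0.02277353  0.01196839 -0.00564635]
side loop_bar [405.2, 190.8] 0.62 [0.24892001 0.05379598 0.46509797]
side keeper [407.7, 189.2] 0.46 [ 0.39509518 -0.29674816  0.13474432]
```

View pics/s6.png

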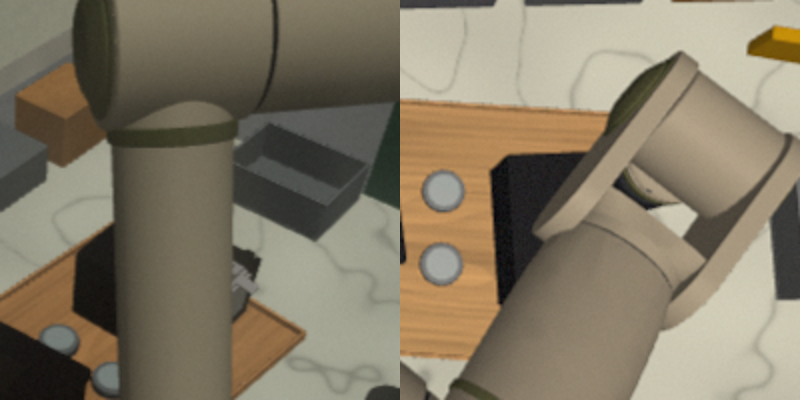

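```bash
python3 -c "
from h import *
s=env.observe()
print(s['wrist_torque'],s['ft_force'],s['joint_efforts'],s['qvel'],s['time_s'],s['position'])
a,da=imaging.get_image('side')
cv2.imwrite('pics/s7.png',cv2.resize(a[130:230,360:460],(800,600)[1:]*2,interpolation=cv2.INTER_CUBIC))
for k in range(1):
  s=env.observe();print(s['wrist_torque'],s['ft_force'],s['position'])
"
```

```text
[ 0.03116979 -0.04178492 -0.01566017] [ 0.34472394 -1.37243041  1.11329081] [ 7.27915415e-02 -5.04322314e+01 -2.28338760e+01 -2.59254483e-02
  1.24166685e-02  1.84697376e-03] [-0.2188229  -0.07356752  0.07245186  0.08397535  0.02899426 -0.10363691] 8.75 [ 0.52764145 -0.29664207  0.19929486]
[-0.01536284  0.00130733  0.04671288] [-0.56328994 -0.28380712  0.59577611] [ 0.52762478 -0.29665825  0.19932149]
```

View pics/s7.png

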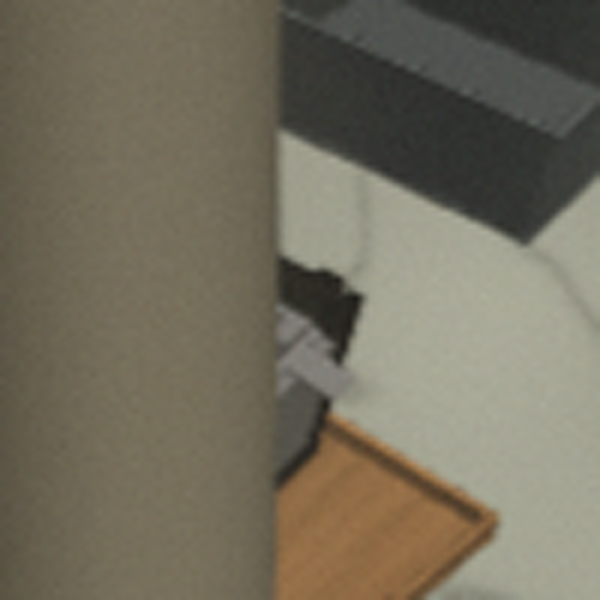

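Emit:
step_arm:
  steps: [0,0,0.018,0.026,0,0,0,0,0,0.033,0.054,0,0,0,0,0,0.042,0.076,0,0,0,0,0,0.049,0.098,0,0,0,0,0,0.049,0.098,0,0,0]

```text
time_s: 9.3
position: [0.5427, -0.2966, 0.1689]
tool_rot: [[0.006, 1.0, 0.005], [1.0, -0.006, -0.003], [-0.003, 0.005, -1.0]]
ft_force: [-0.4, 0.5, -0.5]
grip_width: 0.0002
```

Emit:
step_arm:
  steps: [0,0,0.005,0.023,0,0,0,0,0,0.007,0.035,0,0,0,0,0,0.007,0.042,0,0,0,0,0,0.007,0.042,0,0,0,0,0,0.007,0.042,0,0,0]

```text
time_s: 9.8
position: [0.5449, -0.297, 0.1579]
tool_rot: [[0.006, 1.0, 0.007], [1.0, -0.006, -0.005], [-0.005, 0.007, -1.0]]
ft_force: [0.0, 0.3, 0.3]
grip_width: -0.0003
```

Emit:
step_arm:
  steps: [0,0,0,0.01,0,0,0,0,0,0,0.015,0,0,0,0,0,0,0.015,0,0,0]

```text
time_s: 10.1
position: [0.5449, -0.2969, 0.153]
tool_rot: [[0.006, 1.0, 0.006], [1.0, -0.006, -0.004], [-0.004, 0.006, -1.0]]
ft_force: [0.6, -0.1, 0.4]
grip_width: 0.0001
```

Emit:
step_arm:
  steps: [0,0,0,0.008,0,0,0,0,0,0,0.008,0,0,0]

```text
time_s: 10.3
position: [0.5449, -0.2969, 0.1506]
tool_rot: [[0.006, 1.0, 0.006], [1.0, -0.006, -0.004], [-0.004, 0.006, -1.0]]
ft_force: [0.8, -0.6, -1.0]
grip_width: 0.0003
```

```bash
python3 look.py s8
```

```text
side loop_bar [405.4, 188.0] 0.63 [ 0.39770479 -0.28748384  0.14361082]
side keeper [409.1, 185.8] 0.83 [ 0.39650753 -0.30349996  0.14072483]
```

View pics/s8.png

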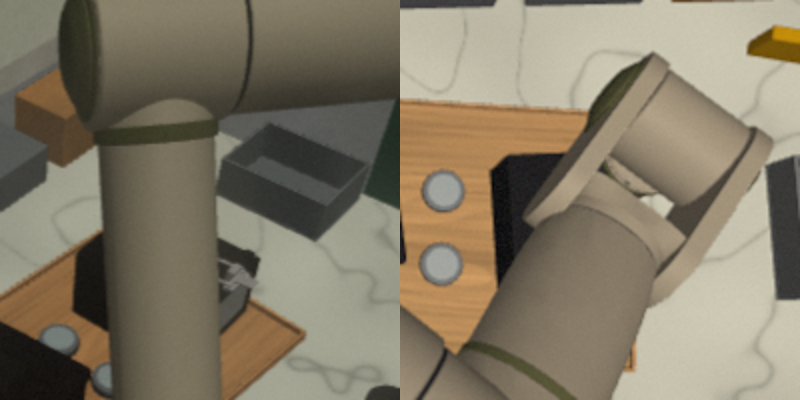

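Emit:
step_arm:
  steps: [0,0,0.02,-0.15,0,0,0,0,0,0.02,-0.3,0,0,0,0,0,0.02,-0.45,0,0,0,0,0,0.02,-0.5,0,0,0,0,-0.6,0.02,-0.5,0,0,0,0,-0.6,0.02,-0.5,0,0,0,0,-0.6,0.02,-0.5,0,0,0,0,-0.6,0.02,-0.5,0,0,0,0,-0.6,0.02,-0.5,0,0,0]

```text
time_s: 11.6
position: [0.5476, -0.4804, 0.2993]
tool_rot: [[0.011, 1.0, 0.005], [1.0, -0.011, -0.003], [-0.003, 0.005, -1.0]]
ft_force: [0.0, 0.7, -0.5]
grip_width: 0.0
```

Emit:
step_arm:
  steps: [0,0,-0.7,0,0,0,0,0,0,-0.7,0,0,0,0,0,0,-0.7,0,0,0,0,0,0,-0.7,0,0,0,0,0,0,-0.7,0,0,0,0]

```text
time_s: 12.1
position: [0.3354, -0.4741, 0.3015]
tool_rot: [[0.009, 1.0, 0.006], [1.0, -0.009, -0.006], [-0.005, 0.006, -1.0]]
ft_force: [0.8, -1.1, 0.1]
grip_width: -0.0002
```

```bash
python3 look.py s9
python3 - <<'E'
from h import *
np.set_printoptions(precision=4,suppress=True)
b,d=imaging.get_image("top")
K,T=cal("top");v,u=np.mgrid[0:420,0:560]
c=np.stack([(u-K[0,2])/K[0,0]*d,(v-K[1,2])/K[1,1]*d,d],-1);w=c@T[:3,:3].T+T[:3,3]
m=(u>400)&(u<445)&(v>160)&(v<275)&(d>0)&(w[...,2]>.125)&(w[...,2]<.3)
P=w[m]
for lo in np.arange(.125,.26,.01):
    q=P[(P[:,2]>=lo)&(P[:,2]<lo+.01)]
    if len(q):print(round(lo,3),len(q),q.mean(0),q[:,:2].min(0),q[:,:2].max(0))
cv2.imwrite("pics/s9b.png",cv2.resize(b[180:280,380:480],(600,600),interpolation=cv2.INTER_CUBIC))
E
```

```text
side latch_pivot [376.1, 174.8] 0.72 [ 0.4852286  -0.29061922  0.13413724]
top loop_bar [421.3, 253.6] 0.84 [ 0.40309547 -0.29439131  0.14669312]
top keeper [420.0, 258.1] 0.8 [ 0.39291763 -0.29376118  0.13723375]
top latch_pivot [417.7, 220.7] 0.79 [ 0.47864321 -0.2914201   0.14303532]
0.125 244 [ 0.4549 -0.2967  0.1305] [ 0.377  -0.3214] [ 0.5235 -0.2777]
0.135 553 [ 0.4852 -0.2979  0.14  ] [ 0.3725 -0.3201] [ 0.5675 -0.2795]
0.145 47 [ 0.421  -0.3002  0.1471] [ 0.3974 -0.31  ] [ 0.5642 -0.2869]
```

View pics/s9.png

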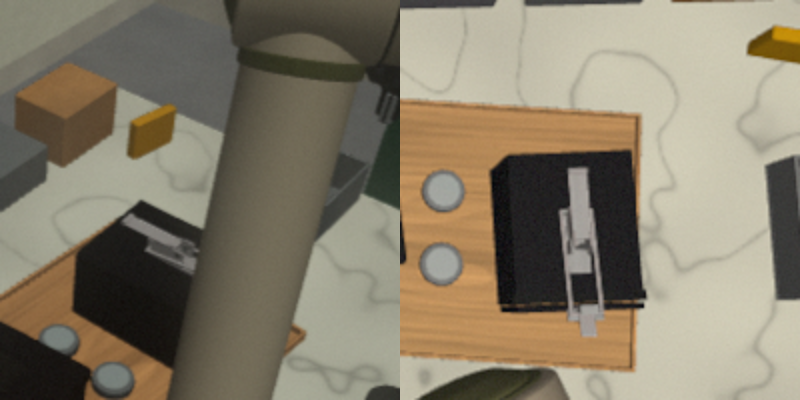

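View pics/s9b.png

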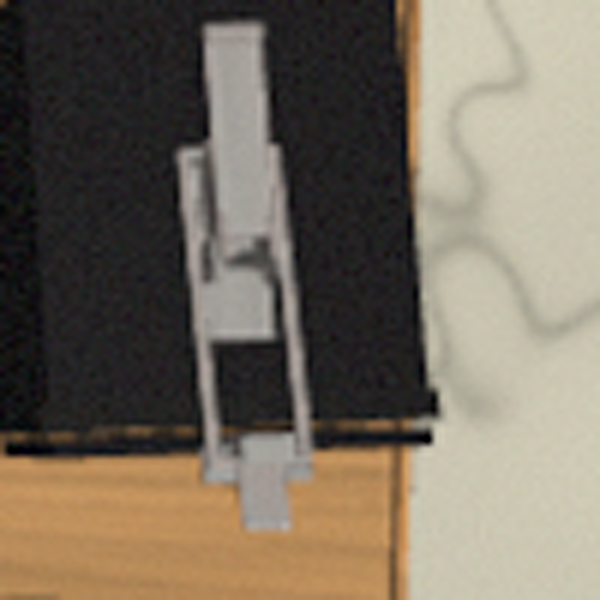

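Run:
```python
from h import *
np.set_printoptions(precision=4,suppress=True)
K,T=cal("top");v,u=np.mgrid[0:420,0:560]
ds=[imaging.get_image("top")[1] for _ in range(4)]
d=np.median(ds,0)
c=np.stack([(u-K[0,2])/K[0,0]*d,(v-K[1,2])/K[1,1]*d,d],-1);w=c@T[:3,:3].T+T[:3,3]
def prof(y0,y1,z0=.12):
    for r in range(182,272,2):
        q=w[r:r+2][(w[r:r+2,:,1]>y0)&(w[r:r+2,:,1]<y1)&(w[r:r+2,:,2]>z0)]
        if len(q):print(r,len(q),q[:,0].mean().round(4),q[:,2].mean().round(4),q[:,2].std().round(4))
print("lever/mid");prof(-.303,-.291)
print("wire L");prof(-.284,-.276)
print("wire R");prof(-.322,-.314)
m=(abs(w[...,0]-.53)<.03)&(abs(w[...,1]+.25)<.015);print("roof",np.median(w[m],0))
```

```text
lever/mid
182 6 0.5671 0.1408 0.0012
184 10 0.5631 0.1437 0.0012
186 10 0.5587 0.1418 0.001
188 10 0.5541 0.1407 0.0006
190 10 0.5494 0.1409 0.001
192 11 0.5447 0.1414 0.0007
194 12 0.54 0.1407 0.0009
196 10 0.5355 0.1406 0.0013
198 11 0.5306 0.1411 0.0008
200 10 0.5258 0.1409 0.0009
202 10 0.5212 0.1404 0.0006
204 10 0.5165 0.1407 0.0009
206 10 0.5118 0.1411 0.0007
208 10 0.5071 0.1411 0.0008
210 11 0.5025 0.1417 0.001
212 11 0.4977 0.1407 0.0011
214 9 0.4933 0.1411 0.0008
216 10 0.4885 0.141 0.001
218 5 0.4849 0.1414 0.0012
222 10 0.4747 0.1385 0.0016
226 3 0.4664 0.1205 0.0002
228 2 0.4621 0.1209 0.0002
230 1 0.4586 0.1203 0.0
232 1 0.4515 0.1202 0.0
234 2 0.448 0.1202 0.0002
252 13 0.4055 0.1465 0.0018
254 11 0.4011 0.1465 0.0007
256 12 0.3967 0.142 0.0051
258 12 0.3922 0.1367 0.0023
260 10 0.3874 0.1379 0.001
262 10 0.3829 0.1387 0.0008
264 10 0.3783 0.139 0.0008
266 11 0.3737 0.1395 0.001
wire L
204 5 0.5185 0.1256 0.001
206 5 0.5139 0.1245 0.0009
208 5 0.5095 0.1251 0.0011
210 4 0.5044 0.126 0.0004
212 4 0.4997 0.126 0.0007
214 4 0.4949 0.1272 0.0008
216 5 0.49 0.1266 0.0013
2
[... 614 characters left out ...]
 0.0003
208 4 0.5086 0.1253 0.0012
210 3 0.5041 0.1266 0.0005
212 4 0.499 0.1266 0.0009
214 3 0.4945 0.1281 0.0016
216 3 0.4891 0.1269 0.0005
218 3 0.485 0.1279 0.0004
220 2 0.4798 0.1294 0.0
222 1 0.4763 0.1295 0.0
226 6 0.4658 0.1296 0.0012
228 4 0.461 0.1311 0.0003
230 4 0.4563 0.131 0.0012
232 4 0.4516 0.1318 0.0012
234 5 0.4468 0.1311 0.0014
236 5 0.4426 0.1319 0.0022
238 4 0.4376 0.1332 0.0007
240 4 0.433 0.1337 0.0008
242 4 0.4284 0.1343 0.0012
244 6 0.4238 0.1332 0.001
246 4 0.4191 0.1342 0.001
248 4 0.4145 0.1348 0.0003
250 4 0.4099 0.1352 0.0009
252 5 0.4051 0.1351 0.0012
254 6 0.4007 0.1363 0.0015
256 6 0.3962 0.1349 0.0026
258 6 0.3916 0.1318 0.0007
roof [ 0.5291 -0.2499  0.1149]
```

```bash
python3 -c "
from h import *
s=env.observe();print(s['time_s'],s['position'],s['ft_force']);print(close_job())"
```

```text
12.75 [ 0.33928519 -0.47503281  0.3002576 ] [0.03752719 0.48523711 0.22499026]
the job is handed in; nothing more can be done
None
```

I closed the dry box with the draw latch and handed the job in at 12.75 s. No verdict came back, so this rests on my own measurements.

- **What I did:** With the gripper shut, I pushed the wire loop past upright from behind. It fell with its bar beyond the keeper while the lever was still at about 66°. I then pressed the lever down along its arc and moved the arm well clear.
- **Lever:** The last depth check shows it flat along its whole length, upper face at z = 0.141 m. That matches fully shut.
- **Bar and loop:** The loop arms reach the hook with the bar's axis at about z = 0.134 m. The lip top is at about 0.1465 m and the tab comes out underneath it. The bar's x was hidden by the hook. From the loop length it comes out at about 0.40 m, close to the keeper.
- **Robot:** It was clear of everything with near-zero wrist force.

**What disagreed:**
- A brief 6–9 N reading during the press was in an unexpected direction and had gone by the next reading.
- At the bottom of the press I felt no contact force, although the fingertips should by calculation have been 7 mm below the lever's face. I relied on the images there.
- The networks' pixel positions for the bar and keeper were a few pixels off between views.

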